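# Cover the blades of a cabbage slicer: hold its sprung catch down and push the box past it

## Robot

A 7-joint arm with a two-finger parallel gripper is mounted at the origin on a cart in front of the work surface, level with it; the furniture and walls round the work are solid. World frame = base frame: x ahead of the robot, y to its left, z up, the work surface at z = 0. Lengths are in m, angles in rad, forces in N, time in s.
With the tool pointing down it reaches from about 0.425 to 0.975 m from the base axis. Payload 16.7 kg.
Tool frame: the origin (TCP) lies between the finger pads; the fingertips stand 17 mm ahead of it and the grasp point (between the pads) lies 2 mm behind it; z points along the fingers, y is the line along which they close (so a half turn about z gives the same grasp; the last joint's range is limited). The gripper opens to 85 mm and grips with 20 to 120 N. Pads are 22 mm wide; open, the fingers measure 114 mm over their backs; the gripper's body (76 mm by 85 mm) begins 54 mm behind the grasp point. The pads swing forward as they close: fully open they stand 13 mm farther back than shut.
Start: joints at [-1.448, 0.426, 0.074, 1.606, -0.034, 1.111, -0.067], TCP at [0.182, 0.65, 0.248] pointing down, gripper open.
Joint ranges: [-2.85, 2.85], [-0.5, 2.14], [-1.23, 1.37], [0.21, 2.46], [-1.02, 4.16], [0.16, 2.05], [-2.73, 2.73]. Speed limits (rad/s): [1.89, 1.89, 2.39, 2.39, 3.01, 3.01, 3.01].

## Interface

Orientations are given as a rotation vector (axis times angle).
In Python, from plant import robot gives the robot as it stands. The module is installed in compiled form; this text tells all that it offers.
- The arm moves only by the shell command python3 -m crank 'ROWS' [FORCE]. ROWS is JSON, a list that holds one entry, the list of rows, each a list of 7 numbers: the closure in counts, from 0 (fully open) to 255 (shut), then the shift along the tool's x, y, z in cm, then the turn, a rotation vector about the tool's x, y, z in degrees. A call has 1 to 8 rows; each row is the pose to reach, as a shift and turn from the pose commanded when the call began, along the tool's axes at that moment; what a row does not reach only later rows make up. A row lasts 1/10 s, in which the tool goes at most 50 mm and 8.59 degrees, less where a joint would pass 70% of its speed; a pose out of reach is approached as far as the arm can. A call with a gripper value outside its range is refused whole. The fingers move at their own pace and stop on an object; FORCE is the grip in N (left out, the last holds). Time passes only in rows, so rows that repeat a pose let the fingers close. It gives the time, the measured TCP pose, the force, the opening and the grip force at its end, in the units of the state.
- robot.get_obs(): the state, without advancing time (a new reading comes with each control period).
- robot.capture(name): name is "scene" or "top" or "wrist"; returns a dict with "pixels" (480x640x3 uint8, red, green, blue), "intrinsics" (3x3 intrinsics, pixels), "view" (4x4, takes a point from world to camera coordinates); the wrist camera has in their place "mount" (4x4, takes a point from camera to tool coordinates, whose origin is the TCP and whose axes are the flange's). Camera axes: x right, y up, looking along -z (the intrinsics and any distortion apply to the point x, -y, -z); pixel columns grow to the right and rows downward; lengths in m; the calibration is good to about 2 mm. A picture is of the moment at which its call begins: read the wrist's pose just before it. There is no depth.
- robot.finish_job(): hands the job in; it is judged then, once.
The state is a dict: "time": time; "joint_positions": joint angles; "qd": joint speeds; "joint_efforts": joint torques, N m; "eef_pos": TCP position; "orientation": TCP orientation; "wrist_force": force on the tool from outside, world axes, zero at the start; "wrist_torque": the same for the moment, N m; "width": opening from 0.0 (shut) to 1.0 (fully open); "grasp_force": force on a finger pad.
Only numpy, scipy, OpenCV 4.12 (cv2) and the standard library are available. Lean on these libraries where they do the work, as an engineer would, in place of code of your own. Each camera call takes 0.05 s, during which the arm holds its last target. There are 200 camera calls.

## Task

Make the cabbage slicer safe to put away by sliding its box over the bare blades. With the fingertips, press the sprung catch beside the box down and keep it down while you push the box by its side grip past the catch, then push the box on, all the way to the end, where the catch springs up again and locks it. Do not lift the lid out of the box, and leave the things around the slicer where they are.

Things in the scene. Friction and masses are not known exactly. Their poses are not given: they have to be found in the camera images.
- slicer: Beech cabbage slicer, fixed on the table: a low board, 360 mm along its y axis, 150 mm along x, rails 36 mm high. On the rails a wooden box (170 mm in y, 152 in x, top 72 mm above the table) slides along the slicer's +y between two end cleats; it starts at the -y end and cannot come off. The catch and side grip are on its -x side, facing the robot. Origin: middle of the board at table height.
- blades (a point): Middle of the three bare, slanting steel blades in the +y half of the slicer, 25 mm above the table, between the rails. The box has to end over them.
- box (a joint): Travel of the box along the slicer's +y, in m: about 0 = parked, the catch's nose standing in the front notch of the box's steel runner and stopping it after 2 mm of play; 0.105 = over the blades, against the end, where the nose springs into the rear notch. Sliding takes 2 to 4 N. The runner's top is 50 mm above the table, its outer edge at x = -92 mm in the slicer's frame.
- catch (a joint): How far the sprung catch is pressed down, in m: 0 = up, 0.011 = fully down on its stop. Needs 3.5 N to start, 7 N fully down; springs up when let go. Its nose is clear of the runner from 0.007 down. Once the box has moved 10 mm the runner itself keeps the catch down (at about 0.007) until the rear notch arrives.
- catch_top (a point): Where to press: top of the catch's level, ribbed steel thumb plate beside the box, 62 mm above the table when up. The plate reaches 18 mm either side of this point in the slicer's x; in its y from 26 mm behind to 40 mm ahead (+y), its front end lying under the side grip. It only moves up and down. Axes as the slicer's.
- push_face (a point): Middle of the face to push: the upright rear (-y) face of the box's side grip, a wooden bar sticking out to the slicer's -x. The face is free 23 mm either side in x and reaches from 66 to 84 mm above the table; the bar is 16 mm thick and travels with the box. Parked, the face is 26 mm ahead (+y) of catch_top. Along its way nothing below is higher than the catch. Axes as the slicer's.
- lid_knob (a point): Loose wooden lid (118 x 145 x 10 mm) lying sunk in the box, with a turned knob 34 mm across: middle of the knob, 88 mm above the table (knob top 96 mm). It rides along with the box and must stay in it.
- onion: Bystander: onion, 82 mm across and 94 mm high, near the +y end of the slicer. Origin: middle of its underside.
- garlic: Bystander: head of garlic, 53 mm across, 52 mm high, on the robot's side of the slicer. Origin: middle of its underside.
- peeler: Bystander: red-handled peeler, 153 mm long (its y axis), 24 mm high, lying on the robot's side of the slicer. Origin: middle of its underside.
- spice_jar: Bystander: small spice jar with a green cap, 44 mm across, 99 mm high, behind the slicer. Origin: middle of its underside.
- glass_jar: Bystander: empty glass jar, 72 mm across, 120 mm high, behind the slicer. Origin: middle of its underside.
- bowl: Bystander: glass bowl of herbs, 120 mm across, 54 mm high, to the left. Origin: middle of its underside.

How it is judged:
On the way, in this order (a step that is already met when the one before it is completed fails the run):
1. a finger presses the catch down clear of the runner, the box still parked (value of joint catch above 0.0062 m and value of joint box below 0.008 m and contact force between the fingers and slicer above 1 N), for 0.02 s.
2. the box passes over the catch, which is down (value of joint box between 0.02 and 0.095 m and value of joint catch above 0.005 m), for 0.02 s.
3. the box is at the end over the blades and the catch has sprung up (value of joint box above 0.101 m and value of joint catch below 0.002 m), for 0.2 s.
At the end, for the whole second after the job is handed in: The box is over the blades at the end of its travel (within 4 mm), the catch is up in the rear notch (within 2 mm of its top position) so that the box is locked, and the lid still lies in the box (within 8 mm of its height) (all of step 3 and z of lid_knob in the frame of slicer between 0.08 and 0.096 m); the robot touches nothing.
It fails at once if the lid is lifted in the box or taken out (more than 15 mm) (z of lid_knob in the frame of slicer above 0.103 m).
It fails at once if a thing standing around the slicer is moved more than 30 mm (distance of any of onion, garlic, peeler, spice_jar, glass_jar, bowl from where it was at the start of the episode above 0.03 m).
It also fails if it takes over 32 s, if anything falls off the work surface, if the arm or the gripper's body presses on something with over 40 N, if the wrist force passes 120 N, or if a joint passes its speed limit or range.

## Working session

There is one attempt and no reset: what is moved stays moved. The work goes in short steps, Python scripts to look and compute and a shell command to move; the robot and the scene stay as the last step left them, time stands still between calls to the robot, and variables do not carry over. Pictures are saved under pics/ and viewed, at most 10 in all, crops included, and the job is handed in when it is done.

```bash
mkdir -p pics
python3 - <<'E'
from plant import robot
import cv2,numpy as np
np.set_printoptions(precision=4,suppress=True)
o=robot.get_obs();print(o)
for n in("scene","top"):
    c=robot.capture(n);cv2.imwrite(f"pics/{n}0.png",c["pixels"][:,:,::-1]);print(n,{k:v for k,v in c.items() if k!="pixels"})
E
```

```text
{'time': 0.0, 'joint_positions': array([-1.4475,  0.4267,  0.0738,  1.6066, -0.0341,  1.1108, -0.0671]), 'qd': array([ 0.0009, -0.0009, -0.0008,  0.0024, -0.0014, -0.0012, -0.0005]), 'joint_efforts': array([  0.0021, -94.9789,   3.7622, -46.3489,   0.0194,   0.0103,
         0.0001]), 'eef_pos': array([0.1818, 0.6497, 0.2476]), 'orientation': array([-0.4272, -3.1123,  0.002 ]), 'wrist_force': array([ 0.2754, -0.0638,  0.221 ]), 'wrist_torque': array([-0.0209, -0.0016, -0.0216]), 'grasp_force': 0.0, 'width': 1.0025088832535998}
scene {'intrinsics': array([[613.0817,   0.    , 314.4831],
       [  0.    , 613.0817, 235.1325],
       [  0.    ,   0.    ,   1.    ]]), 'view': array([[ 0.6848, -0.7286,  0.0159, -0.2256],
       [ 0.3169,  0.3174,  0.8938, -0.3299],
       [-0.6563, -0.607 ,  0.4482, -1.0325],
       [ 0.    ,  0.    ,  0.    ,  1.    ]])}
top {'intrinsics': array([[541.4358,   0.    , 318.772 ],
       [  0.    , 541.4358, 247.1176],
       [  0.    ,   0.    ,   1.    ]]), 'view': array([[-0.0167, -0.9998, -0.005 ,  0.1937],
       [ 0.9859, -0.0173,  0.1662, -0.5771],
       [-0.1662, -0.0022,  0.9861, -1.3957],
       [ 0.    ,  0.    ,  0.    ,  1.    ]])}
```

View pics/scene0.png

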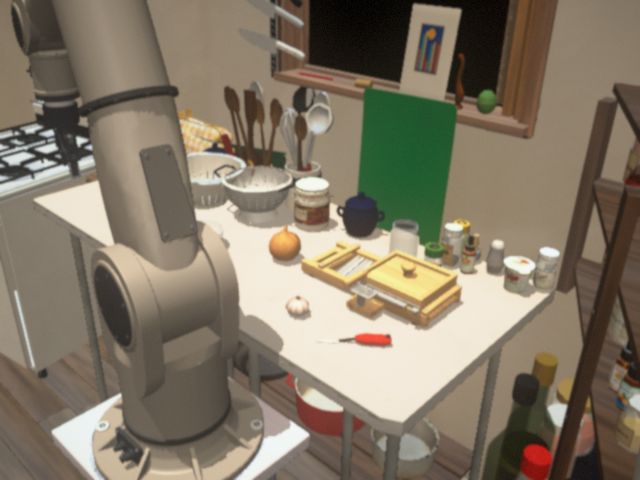

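View pics/top0.png

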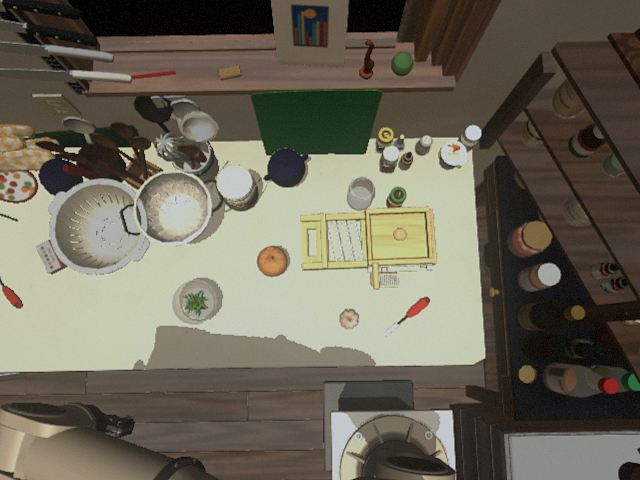

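The scene view shows the slicer with box at its right end. In the top view the slicer spans about (302–436, 207–268), with the knob at (400,234), grip near (375,276), catch plate near (389,281), garlic (348,318) and peeler (410,313). I'll zoom in.

Run:
```python
import cv2
i=cv2.imread("pics/top0.png")[195:335,290:450]
cv2.imwrite("pics/crop1.png",cv2.resize(i,None,fx=4.2,fy=4.2,interpolation=cv2.INTER_CUBIC)[:600])
```

```text
(no output)
```

View pics/crop1.png

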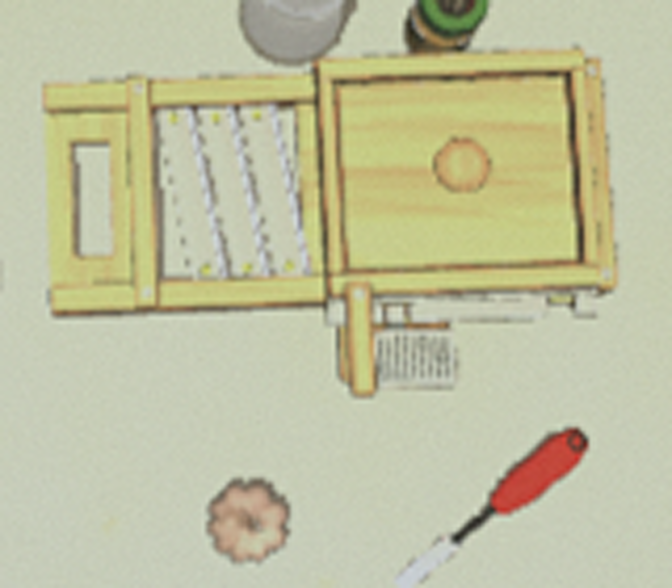

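The crop shows the box top corners at about (318,60), (582,50), (592,285) and (328,295), and the knob at (462,165). The grip bar's rear top edge is near x=374, y=300–393, and the ribbed plate covers x 376–458, y 330–388.

```bash
cat > h.py <<'E'
from plant import robot
import numpy as np,cv2
from scipy.spatial.transform import Rotation as R
np.set_printoptions(precision=4,suppress=True)
def ray(K,V,uv,z):
    d=np.array([(uv[0]-K[0,2])/K[0,0],-(uv[1]-K[1,2])/K[1,1],-1.])
    Rw=V[:3,:3].T;o=-Rw@V[:3,3];d=Rw@d
    return o+d*(z-o[2])/d[2]
E
python3 - <<'E'
from h import *
c=robot.capture("top");K,V=c["intrinsics"],c["view"]
P={}
for n,a,b,z in[("TL",318,60,.072),("TR",582,50,.072),("BR",592,285,.072),("BL",328,295,.072),("knob",462,165,.096),("barRearNear",375,392,.084),("barRearFar",371,300,.084),("barFrontNear",352,394,.084),("plRearFar",456,332,.062),("plRearNear",458,387,.062),("plFrontNear",378,386,.062),
 ("brdFL",45,86,.036),("brdNL",54,313,.036),("garlic",250,520,.03),("peelTip",405,582,.01),("peelEnd",578,435,.02)]:
    P[n]=ray(K,V,(290+(a+.5)/4.2-.5,195+(b+.5)/4.2-.5),z);print(n,P[n])
for p,q in(("TL","TR"),("BL","BR"),("TL","BL"),("TR","BR")):
    e=P[p]-P[q];print(p,q,np.linalg.norm(e),np.degrees(np.arctan2(e[1],e[0])))
w=np.array([P[k][:2] for k in("TL","TR","BR","BL")])
m=w.mean(0);l=np.array([[76,85],[76,-85],[-76,-85],[-76,85]])/1e3 
H=(w-m).T@l; a=np.arctan2((l[:,0]*(w-m)[:,1]-l[:,1]*(w-m)[:,0]).sum(),((w-m)*l).sum());print("box mid",m,"yaw",np.degrees(a))
Rm=np.array([[np.cos(a),-np.sin(a)],[np.sin(a),np.cos(a)]])
for k in P: print(k,"in box frame",(P[k][:2]-m)@Rm)
E
```

```text
TL [0.6771 0.0585 0.072 ]
TR [ 0.6806 -0.1085  0.072 ]
BR [ 0.5307 -0.1072  0.072 ]
BL [0.5272 0.0569 0.072 ]
knob [ 0.6034 -0.0261  0.096 ]
barRearNear [0.4654 0.0311 0.084 ]
barRearFar [0.5221 0.0316 0.084 ]
barFrontNear [0.4644 0.0452 0.084 ]
plRearFar [ 0.5039 -0.023   0.062 ]
plRearNear [ 0.4696 -0.0229  0.062 ]
plFrontNear [0.471  0.0268 0.062 ]
brdFL [0.6716 0.2325 0.036 ]
brdNL [0.5235 0.2284 0.036 ]
garlic [0.3909 0.1068 0.03  ]
peelTip [0.3509 0.0084 0.01  ]
peelEnd [ 0.4415 -0.1041  0.02  ]
TL TR 0.1670387496845087 91.20005195012573
BL BR 0.16414259213170623 91.19222013723474
TL BL 0.14986863732040373 0.5992013702030841
TR BR 0.14994940737980283 -0.5073411933929299
box mid [ 0.6039 -0.0251] yaw 0.6815659313163248
TL in box frame [0.0742 0.0827]
TR in box frame [ 0.0757 -0.0843]
BR in box frame [-0.0742 -0.0812]
BL in box frame [-0.0757  0.0829]
knob in box frame [-0.0005 -0.001 ]
barRearNear in box frame [-0.1379  0.0579]
barRearFar in box frame [-0.0811  0.0577]
barFrontNear in box frame [-0.1387  0.072 ]
plRearFar in box frame [-0.0999  0.0033]
plRearNear in box frame [-0.1343  0.0038]
plFrontNear in box frame [-0.1322  0.0534]
brdFL in box frame [0.0708 0.2568]
brdNL in box frame [-0.0774  0.2545]
garlic in box frame [-0.2114  0.1344]
peelTip in box frame [-0.2526  0.0365]
peelEnd in box frame [-0.1634 -0.077 ]
```

```bash
cat >> h.py <<'E'
def plan(target,ydeg=1.0):
    """shift (cm) and turn (deg) in tool axes to reach target TCP, tool down, tool y at ydeg from world x"""
    o=robot.get_obs();Rt=R.from_rotvec(o["orientation"])
    t=np.radians(ydeg);y=np.array([np.cos(t),np.sin(t),0]);z=np.array([0,0,-1.]);x=np.cross(y,z)
    Rg=R.from_matrix(np.c_[x,y,z])
    print("t",o["time"],"pos",o["eef_pos"],"F",o["wrist_force"],"w",o["width"])
    print("axes\n",Rt.as_matrix(),"\nshift cm",100*Rt.inv().apply(np.array(target)-o["eef_pos"]),"turn",np.degrees((Rt.inv()*Rg).as_rotvec()))
E
python3 -c "
from h import *
plan((.4865,.002,.2))"
```

```text
t 0.15 pos [0.1818 0.6498 0.2478] F [0.0065 1.078  0.3423] w 1.00429456071256
axes
 [[-0.963   0.2695 -0.0002]
 [ 0.2695  0.963  -0.0009]
 [-0.     -0.0009 -1.    ]] 
shift cm [-46.7983 -54.1667   4.8308] turn [-0.0453  0.0356 73.368 ]
```

```bash
python3 -m crank '[[[255,-3,-3.5,0.3,0,0,5],[255,-6,-7,0.6,0,0,10],[255,-9,-10.5,0.9,0,0,15],[255,-12,-14,1.2,0,0,20],[255,-15,-17.5,1.5,0,0,24],[255,-18,-21,1.8,0,0,28],[255,-21,-24,2.1,0,0,33],[255,-23.5,-27,2.4,0,0,37]]]' 60; python3 -c "
from h import *
plan((.4865,.002,.2))"
```

```text
time: 0.95
eef_pos: [0.3362, 0.3247, 0.2243]
orientation: [-1.399, -2.813, -0.0]
wrist_force: [0.3, 0.3, 1.3]
width: -0.005
grasp_force: 0.0
t 0.95 pos [0.3362 0.3247 0.2243] F [0.3152 0.3021 1.3378] w -0.004655792799840392
axes
 [[-0.6036  0.7973  0.0001]
 [ 0.7973  0.6036  0.0003]
 [ 0.0002  0.0002 -1.    ]] 
shift cm [-34.8029  -7.4961   2.4193] turn [ 0.0098 -0.0136 36.125 ]
```

```bash
python3 -m crank '[[[255,-4.5,-1,0.3,0,0,5],[255,-9,-2,0.6,0,0,10],[255,-13.5,-3,0.9,0,0,15],[255,-18,-4,1.2,0,0,20],[255,-22.5,-5,1.5,0,0,24],[255,-27,-6,1.8,0,0,28],[255,-31.5,-7,2.1,0,0,33],[255,-34.8,-7.5,2.4,0,0,36.1]]]' 60; python3 -c "
from h import *
plan((.4865,.002,.1))
o=robot.get_obs();c=robot.capture('wrist');cv2.imwrite('pics/w1.png',c['pixels'][:,:,::-1]);print(c['intrinsics'],c['mount'])
c=robot.capture('top');cv2.imwrite('pics/t1.png',c['pixels'][:,:,::-1])"
```

```text
time: 1.75
eef_pos: [0.4876, 0.0017, 0.2005]
orientation: [2.202, 2.24, 0.001]
wrist_force: [0.7, 1.3, -0.1]
width: -0.002
grasp_force: 0.0
t 1.75 pos [0.4876 0.0017 0.2005] F [ 0.7463  1.2566 -0.0856] w -0.0015233657448278269
axes
 [[-0.0169  0.9999  0.0007]
 [ 0.9999  0.0169 -0.0001]
 [-0.0001  0.0007 -1.    ]] 
shift cm [ 0.032  -0.1149 10.0451] turn [ 0.0378  0.0065 -0.0309]
[[333.3299   0.     322.3243]
 [  0.     333.3299 236.5269]
 [  0.       0.       1.    ]] [[-0.0012  0.9557  0.2943  0.0751]
 [ 1.      0.0013 -0.0004 -0.0005]
 [-0.0008  0.2943 -0.9557 -0.1251]
 [ 0.      0.      0.      1.    ]]
```

View pics/w1.png

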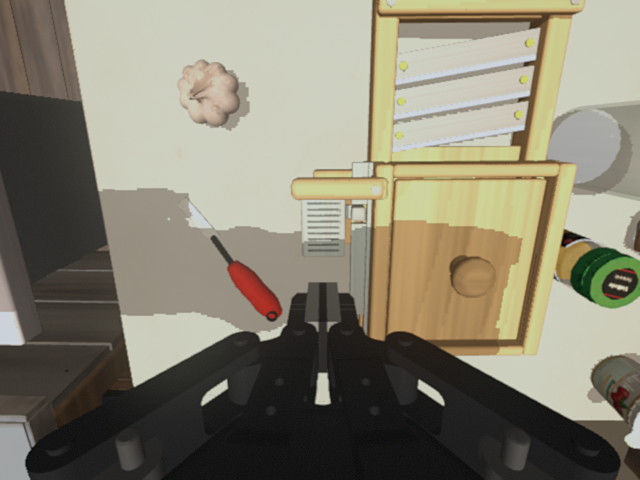

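The wrist view shows the plate at u 303–344 with its rear edge at v≈256. The bar spans u 292–385 with its rear edge at v≈199, and the closed fingertips are at (323,283).

Run:
```python
from h import *
o=robot.get_obs();c=robot.capture('wrist');K=c['intrinsics'];M=c['mount']
T=np.eye(4);T[:3,:3]=R.from_rotvec(o['orientation']).as_matrix();T[:3,3]=o['eef_pos']
V=np.linalg.inv(T@M)
for n,uv,z in[("plRL",(303,256),.062),("plRR",(344,256),.062),("barNear",(292,190),.08),("barRear",(335,199),.078),("garlic",(210,93),.03),("knob",(474,277),.09),("boxBL",(389,355),.072)]:print(n,ray(K,V,uv,z))
print(o['eef_pos'])
```

```text
plRL [ 0.472  -0.0231  0.062 ]
plRR [ 0.5065 -0.0227  0.062 ]
barNear [0.465  0.0355 0.08  ]
barRear [0.497  0.0288 0.078 ]
garlic [0.3947 0.106  0.03  ]
knob [ 0.6048 -0.0281  0.09  ]
boxBL [ 0.549  -0.1127  0.072 ]
[0.4882 0.0005 0.2002]
```

```bash
python3 -m crank '[[[255,0.2,0,4,0,0,0],[255,0.4,0,8,0,0,0],[255,0.4,0,10.5,0,0,0],[255,0.4,0,11.3,0,0,0],[255,0.4,0,11.3,0,0,0]]]' 60; python3 -m crank '[[[255,0,0,0.3,0,0,0],[255,0,0,0.6,0,0,0],[255,0,0,0.6,0,0,0]]]'
```

```text
time: 2.4
eef_pos: [0.4864, 0.009, 0.0869]
orientation: [-2.195, -2.246, 0.002]
wrist_force: [0.4, 0.9, -0.0]
width: 0.002
grasp_force: 0.0
time: 2.7
eef_pos: [0.4873, 0.0088, 0.0819]
orientation: [2.196, 2.246, 0.002]
wrist_force: [-0.3, 0.7, 0.1]
width: 0.0
grasp_force: 0.0
```

```bash
python3 -m crank '[[[255,0,0,0.3,0,0,0],[255,0,0,0.6,0,0,0],[255,0,0,0.9,0,0,0],[255,0,0,0.9,0,0,0]]]'
```

```text
time: 3.1
eef_pos: [0.4873, 0.0087, 0.0722]
orientation: [2.196, 2.246, 0.001]
wrist_force: [1.9, 1.7, 5.0]
width: -0.002
grasp_force: 2.5
```

```bash
python3 -m crank '[[[255,0,0,0.2,0,0,0],[255,0,0,0.4,0,0,0],[255,0,0,0.4,0,0,0]]]'
```

```text
time: 3.4
eef_pos: [0.4873, 0.0087, 0.0684]
orientation: [2.196, 2.246, 0.001]
wrist_force: [1.7, 1.1, 6.0]
width: -0.002
grasp_force: 3.2
```

```bash
python3 -m crank '[[[255,0,0,0.1,0,0,0],[255,0.3,0,0.1,0,0,0],[255,0.6,0,0.1,0,0,0],[255,0.8,0,0.1,0,0,0],[255,1.0,0,0.1,0,0,0]]]';python3 -m crank '[[[255,0.2,0,0,0,0,0],[255,0.4,0,0,0,0,0],[255,0.6,0,0,0,0,0],[255,0.8,0,0,0,0,0],[255,1.0,0,0,0,0,0],[255,1.2,0,0,0,0,0],[255,1.3,0,0,0,0,0]]]'
```

```text
time: 3.9
eef_pos: [0.4872, 0.0173, 0.0678]
orientation: [2.197, 2.243, 0.0]
wrist_force: [0.6, -9.3, 11.8]
width: -0.001
grasp_force: 6.4
time: 4.6
eef_pos: [0.487, 0.03, 0.0677]
orientation: [2.197, 2.243, -0.0]
wrist_force: [0.8, -10.4, 13.7]
width: 0.005
grasp_force: 7.3
```

```bash
python3 -m crank '[[[255,0.2,0,0,0,0,0],[255,0.4,0,0,0,0,0],[255,0.4,0,-0.6,0,0,0],[255,0.4,0,-1.2,0,0,0],[255,0.4,0,-1.9,0,0,0],[255,0.8,0,-1.9,0,0,0],[255,1.2,0,-1.9,0,0,0]]]'; python3 -c "
from h import *
c=robot.capture('wrist');cv2.imwrite('pics/w2.png',c['pixels'][:,:,::-1])"
```

```text
time: 5.3
eef_pos: [0.4859, 0.0428, 0.0864]
orientation: [2.198, 2.245, -0.001]
wrist_force: [-0.5, -5.1, 3.2]
width: -0.001
grasp_force: 2.6
```

View pics/w2.png

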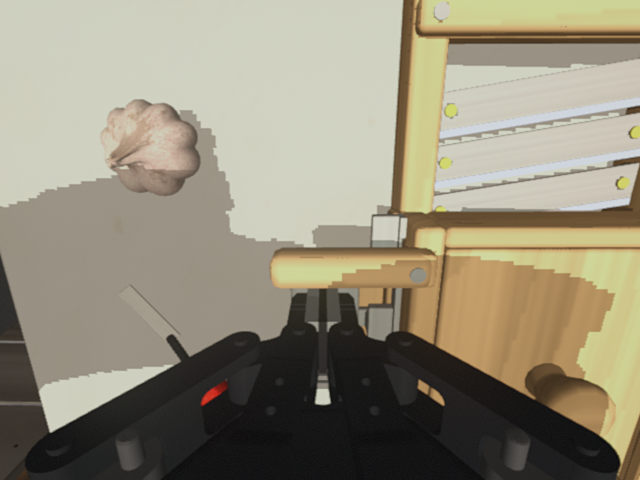

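The picture shows the bar (270–437, 268) against the fingertips. The box has moved over the first blade edge, and the notch is behind the bar.

```bash
python3 -m crank '[[[255,0.7,0,0,0,0,0],[255,1.5,0,0,0,0,0],[255,2.3,0,0,0,0,0],[255,3.1,0,0,0,0,0],[255,3.9,0,0,0,0,0],[255,4.7,0,0,0,0,0],[255,5.5,0,0,0,0,0],[255,6.2,0,0,0,0,0]]]'; python3 -m crank '[[[255,0.4,0,0,0,0,0],[255,0.8,0,0,0,0,0],[255,1.1,0,0,0,0,0],[255,1.4,0,0,0,0,0],[255,1.4,0,0,0,0,0]]]'
```

```text
time: 6.15
eef_pos: [0.4845, 0.1052, 0.0862]
orientation: [2.197, 2.245, -0.002]
wrist_force: [-1.6, -4.8, 3.0]
width: -0.0
grasp_force: 2.6
time: 6.65
eef_pos: [0.4843, 0.1197, 0.0862]
orientation: [-2.196, -2.246, 0.001]
wrist_force: [-0.3, -0.8, -0.3]
width: 0.0
grasp_force: 0.3
```

```bash
python3 -m crank '[[[255,0.1,0,0,0,0,0],[255,0.2,0,0,0,0,0],[255,0.3,0,0,0,0,0],[255,0.3,0,0,0,0,0]]]'
```

```text
time: 7.05
eef_pos: [0.4843, 0.1228, 0.0862]
orientation: [-2.196, -2.246, 0.0]
wrist_force: [-0.1, -0.7, 0.1]
width: -0.002
grasp_force: 0.5
```

```bash
python3 -m crank '[[[255,0.1,0,0,0,0,0],[255,0.2,0,0,0,0,0],[255,0.3,0,0,0,0,0],[255,0.3,0,0,0,0,0]]]';  python3 -c "
from h import *
c=robot.capture('wrist');cv2.imwrite('pics/w3.png',c['pixels'][:,:,::-1])"
```

```text
time: 7.45
eef_pos: [0.4843, 0.1239, 0.0862]
orientation: [2.198, 2.244, -0.002]
wrist_force: [-0.3, -13.0, 1.4]
width: 0.001
grasp_force: 6.4
```

View pics/w3.png

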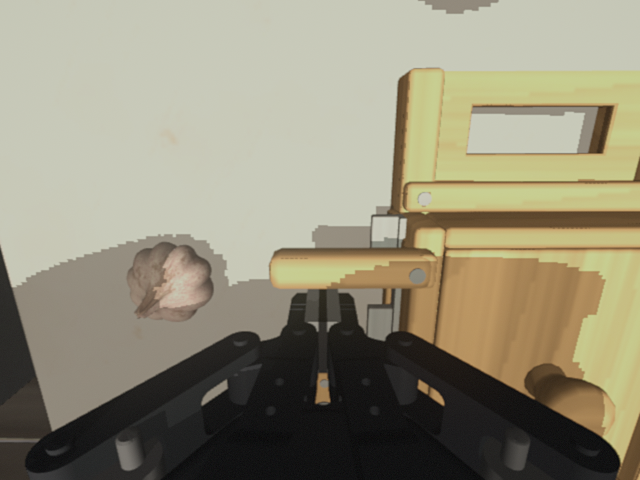

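The bar is at the fingertips and the box front is up against the end cleat (v≈200–230). The force rose to 13 N after 105 mm of travel, so the box is at its end. Now I'll back off, rise and check the catch.

```bash
python3 -m crank '[[[255,0,0,0,0,0,0],[255,-0.5,0,0,0,0,0],[255,-1.2,0,-0.3,0,0,0],[255,-1.5,0,-3,0,0,0],[255,-3,0,-7,0,0,0],[255,-6,0,-11,0,0,0],[255,-10,0,-12,0,0,0],[255,-13,0,-12,0,0,0]]]';  python3 -m crank '[[[255,0,-2,0,0,0,0],[255,0,-2,0,0,0,0],[255,0,-2,0,0,0,0]]]'
python3 - <<'E'
from h import *
w=robot.capture('wrist')['pixels'];t=robot.capture('top')['pixels'][195:335,290:450]
s=robot.capture('scene')['pixels'][220:340,280:480]
cv2.imwrite('pics/w4.png',np.vstack([np.hstack([cv2.resize(w,(400,300)),cv2.resize(t,(343,300))]),cv2.resize(s,(743,300),interpolation=cv2.INTER_CUBIC)])[:,:,::-1])
E
```

```text
time: 8.3
eef_pos: [0.4881, -0.0062, 0.2087]
orientation: [2.196, 2.245, 0.007]
wrist_force: [0.7, 0.6, 0.1]
width: -0.003
grasp_force: 0.0
time: 8.6
eef_pos: [0.4674, -0.0046, 0.2067]
orientation: [-2.196, -2.246, -0.002]
wrist_force: [0.1, 0.2, -0.8]
width: 0.002
grasp_force: 0.0
```

View pics/w4.png

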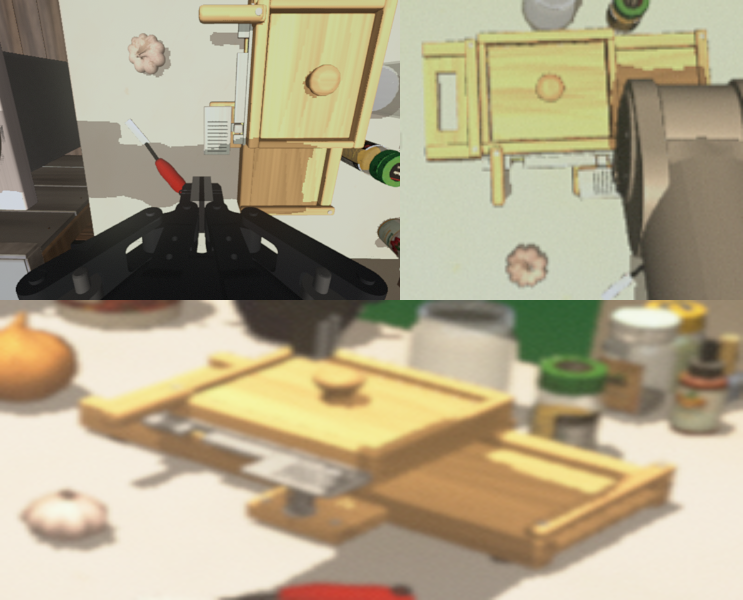

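The box is fully over the blades, the lid is in place, and garlic and peeler are unmoved. How high the catch sits can't be resolved in the picture, so I'll test it with a light touch. If it's up, contact starts at TCP z≈0.079; if it's held down, at about 0.072.

```bash
python3 -m crank '[[[255,0,2,4,0,0,0],[255,0,2,8,0,0,0],[255,0,2,11,0,0,0],[255,0,2,12,0,0,0],[255,0,2,12.4,0,0,0],[255,0,2,12.4,0,0,0]]]'; python3 -m crank '[[[255,0,0,0.2,0,0,0],[255,0,0,0.4,0,0,0],[255,0,0,0.4,0,0,0]]]';python3 -m crank '[[[255,0,0,0.15,0,0,0],[255,0,0,0.15,0,0,0]]]'
```

```text
time: 9.35
eef_pos: [0.4877, -0.0044, 0.0829]
orientation: [2.196, 2.246, 0.0]
wrist_force: [-0.2, 0.4, -0.1]
width: -0.009
grasp_force: 0.0
time: 9.65
eef_pos: [0.4879, -0.0042, 0.079]
orientation: [2.196, 2.246, 0.002]
wrist_force: [1.8, 1.1, 3.0]
width: 0.002
grasp_force: 1.4
time: 9.85
eef_pos: [0.4877, -0.0042, 0.0771]
orientation: [2.196, 2.246, 0.001]
wrist_force: [2.9, 1.3, 3.4]
width: -0.001
grasp_force: 1.8
```

Contact started at 0.079, so the catch is up. Next I'll lift clear, wait a moment and hand in.

```bash
python3 -m crank '[[[255,0,0,-1,0,0,0],[255,0,0,-4,0,0,0],[255,0,0,-8,0,0,0],[255,0,0,-12,0,0,0],[255,0,0,-12,0,0,0],[255,0,0,-12,0,0,0],[255,0,0,-12,0,0,0]]]'; python3 -c "
from plant import robot
print(robot.finish_job())"
```

```text
time: 10.55
eef_pos: [0.4865, -0.0044, 0.1963]
orientation: [-2.196, -2.245, 0.002]
wrist_force: [0.2, -0.6, 0.5]
width: 0.002
grasp_force: 0.0
the job is handed in; nothing more can be done
None
```

The box is at the end of its travel over the blades with the catch up, as a light touch on the thumb plate confirmed; the lid was still in the box, nothing nearby appeared moved, and I handed the job in at about 10.6 s (no verdict was returned).

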